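# Mount a connecting rod on the inspection stand

### The arm

A 6-joint arm with a two-finger parallel gripper is mounted at the origin on a cart in front of the work surface, level with it; the furniture and walls round the work are solid. World frame = base frame: x ahead of the robot, y to its left, z up, the work surface at z = 0. Lengths are in m, angles in rad, forces in N, time in s.
With the tool pointing down it reaches from about 0.225 to 0.725 m from the base axis. Payload 3.1 kg.
Tool frame: the origin (TCP) lies between the finger pads; the fingertips stand 25 mm ahead of it and the grasp point (between the pads) lies 6 mm ahead of it (r.tip_extent is the distance from the TCP to the fingertips, in m); z points along the fingers, x is the direction in which the jaws open and shut, and the axes are right-handed (so a half turn about z gives the same grasp; the last joint's range is limited). The gripper opens to 85 mm and grips with 20 to 120 N. Pads are 22 mm wide; open, the fingers measure 114 mm over their backs; the gripper's body (76 mm by 85 mm) begins 54 mm behind the grasp point. The pads swing forward as they close: fully open they stand 13 mm farther back than shut.
Start: joints at [1.187, 0.048, 0.099, 1.622, 0, 1.443], TCP at [0.133, 0.508, 0.256] pointing down, gripper open.
Joint ranges: [-2.91, 2.91], [-0.99, 1.94], [-1.21, 1.42], [-2.12, 2.29], [-1.49, 1.47], [-3.14, 3.14]. Speed limits (rad/s): [2.79, 2.79, 3.14, 3.14, 3.14, 3.14].

### API

Orientations are given as a unit quaternion [w, x, y, z].
In Python, from cell import readout, eyes, job, r gives the robot as it stands.
- The arm moves only by the tool send_rows, never from a script. Its arguments are lists of equal length, an entry for each row: "delta_pos": the shift along the tool's x, y, z in cm, a list of three; "rot": the turn, a rotation vector about the tool's x, y, z in degrees, a list of three; "jaw": the closure in counts, from 0 (fully open) to 255 (shut). In form: {"delta_pos": [[x, y, z], ...], "rot": [[ax, ay, az], ...], "jaw": [jaw, ...]}. A call has 1 to 20 rows; each row is the pose to reach, as a shift and turn from the pose commanded when the call began, along the tool's axes at that moment; what a row does not reach only later rows make up. A row lasts 1/10 s, in which the tool goes at most 50 mm and 8.59 degrees, less where a joint would pass 70% of its speed; a pose out of reach is approached as far as the arm can. A call with a gripper value outside its range is refused whole. The fingers move at their own pace and stop on an object; the grip force is fixed at half the most. Time passes only in rows, so rows that repeat a pose let the fingers close. It gives the time, the measured TCP pose, the force and the opening at its end, in the units of the state.
- readout.read_state(): the state, without advancing time (a new reading comes with each control period).
- eyes.read_camera(name): name is "side" or "top" or "wrist"; returns a dict with "image" (420x560x3 uint8, blue, green, red), "K" (3x3 intrinsics, pixels), "world_from_camera" (4x4, takes a point from camera to world coordinates); the wrist camera has in their place "tool_from_camera" (4x4, takes a point from camera to tool coordinates, whose origin is the TCP and whose axes are the tool frame's). Camera axes: x right, y up, looking along -z (the intrinsics and any distortion apply to the point x, -y, -z); pixel columns grow to the right and rows downward; lengths in m; the calibration is good to about 2 mm. A picture is of the moment at which its call begins: read the wrist's pose just before it. There is no depth.
- job.job_done(): hands the job in, once; it reports no verdict.
Trained networks look in a picture, given as the dict that the camera call returned (one of the last four; its "shot" number tells which), for a name from the list of things; names that differ only in an ending like _2 or _b are one class to them, and where a whole thing is asked for, a point or a joint stands for the part that bears it (a point fixed in the world has none). Each returns a list of dicts, best first, with "confidence" (0 to 1); they miss things now and then, are a little off and sometimes report something else, mostly with a low value. They report only what shows in the picture. A call takes as long as a camera call. They do not tell look-alikes from the thing itself.
- eyes.boxes_of(picture, target): "box" ([left, top, right, bottom] in pixels, round what is visible of it).
- eyes.landmark_of(picture, target): "position" ([column, row] in pixels: a listed point, or the origin of a listed thing).
The state is a dict: "t": time; "joints": joint angles; "qvel": joint speeds; "joint_efforts": joint torques, N m; "position": TCP position; "ee_rot": TCP orientation; "force": force on the tool from outside, world axes, zero at the start; "wrist_torque": the same for the moment, N m; "grip_width": finger opening in m.
Only numpy, scipy, OpenCV 4.12 (cv2) and the standard library are available. Lean on these libraries where they do the work, as an engineer would, in place of code of your own. Each camera call takes 0.05 s, during which the arm holds its last target.

### The job

Take the dark connecting rod that lies on the bench next to the sloping inspection stand (not the ones far to the right) and lay it on the stand so that its big end fits down over the thick brass post, its small end sits between the two slim brass pins, and it rests flat on the steel pads; lower it gently, do not drop it. Then swing the red latch across over the big end as far as its stop, and let go. Leave the piston, grease tin and wooden block round the stand where they are.

Things in the scene. Friction and masses are not known exactly. Their poses are not given: they have to be found in the camera images.
- rod_shank (a point): Dark steel connecting rod, lying flat on the bench: 159 long, 71 wide at the big end, 18 mm thick, 0.33-0.63 kg. Point: middle of its straight shank (28 wide; grip here), half-way up, 9 mm above the underside. z up; +y along the rod to the big end, -y to the small end; x across, the width to grip. Centre of mass 17 mm toward +y. A rib stands 1 mm above the shank's top.
- rod_bore (a point): Centre of the open bore (39 mm across, right through) in the rod's big end, half-way up, 55.5 mm along +y from the shank point; same axes. The small end (34 mm outside, no through hole) is centred 54.5 mm along -y from the shank point.
- rod_table: Sloping aluminium table (250 x 140 x 12 mm) of the fixed grey stand, tilted 30 degrees, low edge toward the robot. Origin: centre of its upper face, 90 mm above the bench; +x up the slope, +y across (left), +z square out of the face. With the rod home its bore centre is at x=16, y=0, z=19 mm (it may slide 3 mm down the slope), rod +y along table +x, rod z along table z.
- post (a point): Foot of the thick brass post, on top of its round steel shoulder pad (54 mm across, 10 mm high): table x=+16, y=0, z=10 mm; axes as the table. The post is 35 mm across, straight for 9 mm above this point, then tapered to 15 mm above it. The rod's underside rests on the pad.
- pins (a point): Midway between the two slim brass pins, on top of the steel pad (10 mm high) for the small end: table x=-93, y=0, z=10 mm; axes as the table. The pins stand 24 mm to either side along y, 10 mm thick, 38 mm clear between them; straight to 14 mm, tapered to 20 mm above this point.
- latch (a joint): Red swing latch on a pillar at table x=+92, y=0 mm, turning about the table's z. Rad: at 0 the arm points along table +y (open); grows as it swings down-slope; at 1.57 it points straight down the slope over the big end; stops at -0.4 and 1.6. Arm 16 mm wide, underside 32 mm (rubber foot 29.5 mm) above the table face. Stays where left; about 1 N at the knob moves it.
- latch_knob (a point): Middle of the black knob near the end of the red latch arm, 58 mm from the hinge axis: a round post 14 mm across, 26 mm high, square to the table face, from 40 to 66 mm above it; this point is 54 mm above the face. z as the table's z; y along the arm away from the hinge.
- piston_mid (a point): Centre of the grey piston, 66 mm across, 58 mm high, standing on the bench; leave alone.
- grease_tin_mid (a point): Centre of the yellow and black grease tin, 68 mm across, 60 mm high, standing on the bench; leave alone.
- wood_block_mid (a point): Centre of the reddish softwood block, 120 mm long (along its y), 45 mm wide, 38 mm high, lying on the bench; leave alone.
Mind the look-alikes: they are no part of the job. Leave any pink look-alike of the part that bears rod_shank alone.

How it is judged:
By the outcome, as a careful person would: the job done as asked, in the order asked, and still so for the second after the job is handed in, with the robot touching nothing.
It also fails if it takes over 58 s, if anything falls off the work surface, if the arm or the gripper's body presses on something with over 40 N, if the wrist force passes 120 N, or if a joint passes its speed limit or range.

## Working session

There is one attempt and no reset: what is moved stays moved. The work goes in short steps, Python scripts to look and compute and a tool call to move; the robot and the scene stay as the last step left them, time stands still between calls to the robot, and variables do not carry over. Pictures are saved under pics/ and viewed, and the job is handed in when it is done.

Besides the shell and the picture viewer there is one more tool, called after "Emit:" by a JSON object that holds its "fn" and its "kwargs". send_rows: Moves the arm, as the interface text tells. Its arguments: {"type":"object","properties":{"delta_pos":{"type":"array"},"rot":{"type":"array"},"jaw":{"type":"array"}},"required":["delta_pos","rot","jaw"]}

```bash
ls; mkdir -p pics; python3 - <<'E'
from cell import readout, eyes, job, r
import cv2
s=readout.read_state(); print(s)
for n in ("side","top","wrist"):
    p=eyes.read_camera(n); cv2.imwrite(f"pics/a_{n}.png",p["image"]); print(n,p["K"],p.get("world_from_camera",p.get("tool_from_camera")),[k for k in p])
    for t in ("rod_shank","rod_bore","rod_table","latch_knob","post","pins"):
        print(t,[(([round(x) for x in d["position"]]),round(d["confidence"],2)) for d in eyes.landmark_of(p,t)])
E
```

```text
pics
{'t': 0.0, 'joints': array([1.18720901e+00, 4.87454248e-02, 9.75750082e-02, 1.62198870e+00,
       2.60047867e-05, 1.44300252e+00]), 'qvel': array([ 0.00040302,  0.00143756,  0.00035785,  0.00138383, -0.00056172,
       -0.00161851]), 'joint_efforts': array([-4.29559495e-04, -3.38780844e+01,  3.20015144e+01,  2.00077496e-02,
       -8.56353495e-05,  3.26447754e-06]), 'position': array([0.13262461, 0.50739968, 0.25510841]), 'ee_rot': array([ 5.85716023e-04,  7.91521151e-01,  6.11140632e-01, -1.02606042e-03]), 'force': array([-0.98061979,  0.29095301, -0.64079916]), 'wrist_torque': array([ 0.00575266, -0.03698137, -0.01523653]), 'grip_width': 0.08539116541167725}
side [[510.76382243   0.         284.3621078 ]
 [  0.         510.76382243 211.18293788]
 [  0.           0.           1.        ]] [[-0.99676525  0.01412626 -0.07911687  0.40212936]
 [-0.0772481  -0.44003042  0.8946541   0.9631505 ]
 [-0.02217571  0.89787175  0.43969826  0.67204209]
 [ 0.          0.          0.          1.        ]] ['image', 'K', 'world_from_camera', 'shot']
rod_shank [([277, 214], 0.79), ([327, 200], 
[... 598 characters left out ...]
5)]
rod_bore [([368, 202], 0.88), ([419, 256], 0.82)]
rod_table [([259, 198], 0.94), ([350, 198], 0.56)]
latch_knob [([240, 163], 0.51)]
post [([259, 195], 0.8)]
pins [([250, 230], 0.61)]
wrist [[298.03983679   0.         278.25787592]
 [  0.         298.03983679 209.98740558]
 [  0.           0.           1.        ]] [[ 9.99999913e-01  3.14037654e-04  2.73215338e-04 -3.33851188e-04]
 [ 3.85737032e-04 -9.45813177e-01 -3.24711079e-01 -8.42630637e-02]
 [ 1.56439161e-04  3.24711157e-01 -9.45813216e-01 -1.18358547e-01]
 [ 0.00000000e+00  0.00000000e+00  0.00000000e+00  1.00000000e+00]] ['image', 'K', 'tool_from_camera', 'shot']
rod_shank []
rod_bore []
rod_table []
latch_knob []
post []
pins []
```

View pics/a_side.png

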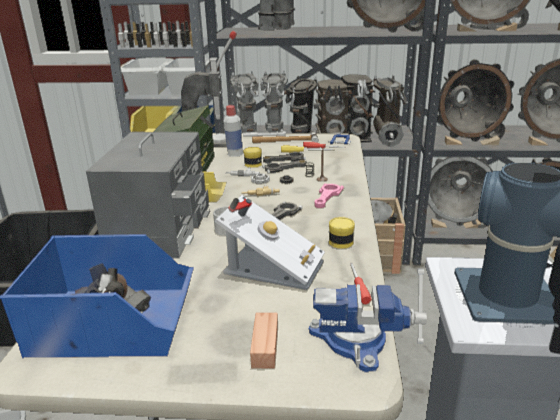

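View pics/a_top.png

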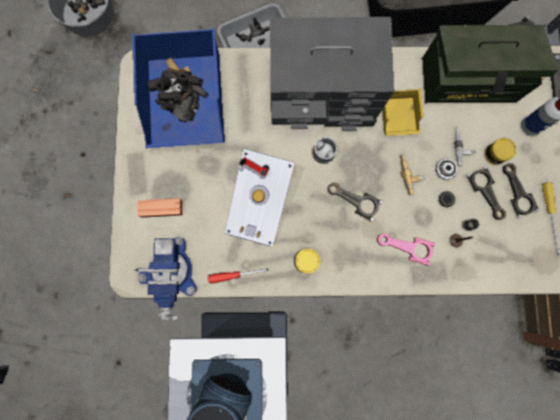

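View pics/a_wrist.png

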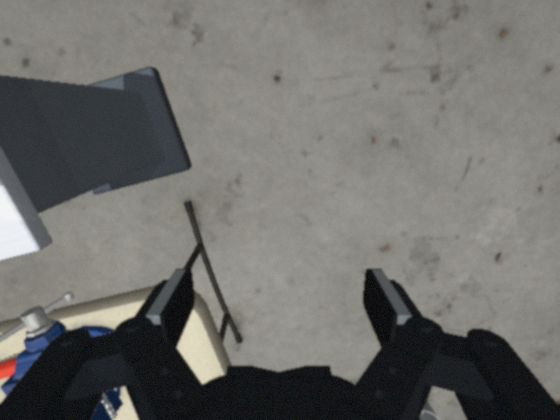

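The candidates in the top view are:
- dark rod at (354,200), next to the stand
- pink rod at (407,247)
- two dark rods far right, at (487,195) and (519,190)

The one at (354,200) fits, since it is dark and beside the stand. I'll confirm it in a crop and triangulate.

```bash
cat > h.py <<'E'
import numpy as np, cv2
from scipy.spatial.transform import Rotation as R
from cell import readout, eyes, job, r
def Rq(q): return R.from_quat([q[1],q[2],q[3],q[0]]).as_matrix()
def W(p,s=None):
    if "world_from_camera" in p: return np.array(p["world_from_camera"])
    T=np.eye(4);T[:3,:3]=Rq(s["ee_rot"]);T[:3,3]=s["position"]
    return T@np.array(p["tool_from_camera"])
def ray(K,T,uv):
    K=np.array(K); d=np.array([(uv[0]-K[0,2])/K[0,0],-(uv[1]-K[1,2])/K[1,1],-1.]); d=T[:3,:3]@d
    return T[:3,3],d/np.linalg.norm(d)
def tri(rays):
    A=np.zeros((3,3));b=np.zeros(3)
    for o,d in rays:
        P=np.eye(3)-np.outer(d,d);A+=P;b+=P@o
    x=np.linalg.solve(A,b)
    return x,[np.linalg.norm((np.eye(3)-np.outer(d,d))@(x-o))*1000 for o,d in rays]
def proj(K,T,X):
    X=np.atleast_2d(X); c=(X-T[:3,3])@T[:3,:3]; K=np.array(K)
    return np.c_[K[0,2]-K[0,0]*c[:,0]/c[:,2],K[1,2]+K[1,1]*c[:,1]/c[:,2]]
def atz(K,T,uv,z):
    o,d=ray(K,T,uv); return o+d*(z-o[2])/d[2]
def lm(p,t): return [(d["position"],round(d["confidence"],2)) for d in eyes.landmark_of(p,t)]
E
python3 - <<'E'
from h import *
P={n:eyes.read_camera(n) for n in("top","side")}
c=P["top"]["image"][130:270,220:440];cv2.imwrite("pics/c_top.png",cv2.resize(c,None,fx=3.6,fy=3.6,interpolation=cv2.INTER_CUBIC))
c=P["side"]["image"][170:290,200:360];cv2.imwrite("pics/c_side.png",cv2.resize(c,None,fx=4.5,fy=4.5,interpolation=cv2.INTER_CUBIC))
for t in("rod_shank","rod_bore","rod_table","post","pins","latch_knob","latch","grease_tin_mid","piston_mid","wood_block_mid"):
    a=lm(P["top"],t);b=lm(P["side"],t)
    print(t)
    for u in a:
        for v in b:
            x,e=tri([ray(P["top"]["K"],W(P["top"]),u[0]),ray(P["side"]["K"],W(P["side"]),v[0])])
            print("  ",np.round(u[0]),u[1],np.round(v[0]),v[1],np.round(x*1000,1),np.round(e,1))
E
```

```text
rod_shank
   [350. 199.] 0.68 [326. 197.] 0.73 [ 461.5 -331.1   95. ] [61.8 61.8]
   [350. 199.] 0.68 [275. 215.] 0.61 [ 542.3 -352.4   12.2] [4. 4.]
   [404. 248.] 0.6 [326. 197.] 0.73 [ 398.3 -502.6    2.8] [2.6 2.6]
   [404. 248.] 0.6 [275. 215.] 0.61 [ 481.8 -516.   -68.1] [82. 82.]
rod_bore
   [365. 205.] 0.95 [287. 207.] 0.88 [ 516.2 -392.5   21.4] [2.6 2.6]
   [365. 205.] 0.95 [330. 185.] 0.68 [ 445.7 -366.7  115. ] [57.8 57.8]
   [365. 205.] 0.95 [224. 219.] 0.59 [ 614.7 -391.1  -27.8] [88.2 88.2]
   [420. 251.] 0.78 [287. 207.] 0.88 [ 459.3 -565.9  -62.3] [68.3 68.3]
   [420. 251.] 0.78 [330. 185.] 0.68 [ 386.7 -540.5   28.6] [0.4 0.4]
   [420. 251.] 0.78 [224. 219.] 0.59 [ 559.2 -532.7  -72.9] [172.3 172.3]
rod_table
   [258. 200.] 0.73 [270. 236.] 0.68 [527.3 -86.8  90.4] [2.5 2.5]
   [258. 200.] 0.73 [306. 257.] 0.46 [488.4 -82.8  46.1] [43.4 43.4]
post
   [260. 194.] 0.65 [270. 229.] 0.82 [534.7 -93.3 106.3] [3.3 3.3]
pins
   [249. 231.] 0.96 [307. 254.] 0.72 [442.  -62.5  56.8] [0.2 0.2]
latch_knob
   [242. 160.] 0.47 [234. 205.] 0.7 [606.9 -52.3 186.5] [3. 3.]
   [242. 160.] 0.47 [342. 230.] 0.58 [484.4 -33.  179.2] [125. 125.]Traceback (most recent call last):
  File "<stdin>", line 6, in <module>
  File "h.py", line 23, in lm
    def lm(p,t): return [(d["position"],round(d["confidence"],2)) for d in eyes.landmark_of(p,t)]
                                                                           ~~~~~~~~~~~~~~~~^^^^^
ValueError: it knows: grease_tin_mid, latch_knob, pins, piston_mid, post, rod_bore, rod_shank, rod_table, wood_block_mid
```

View pics/c_top.png

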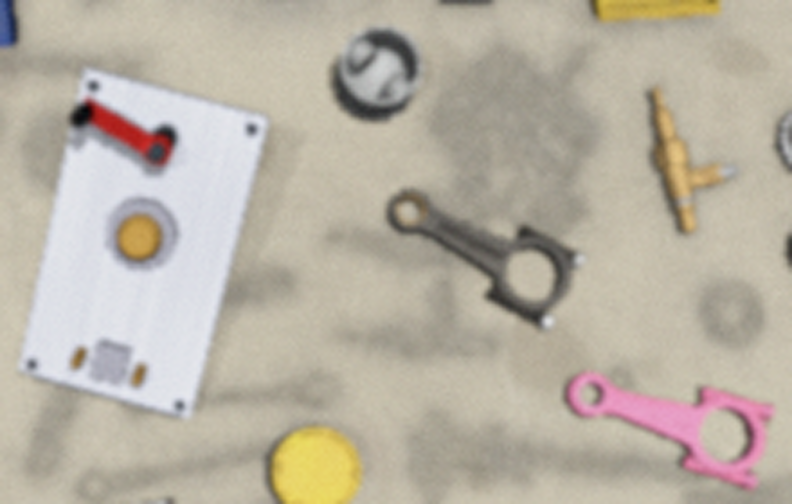

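View pics/c_side.png

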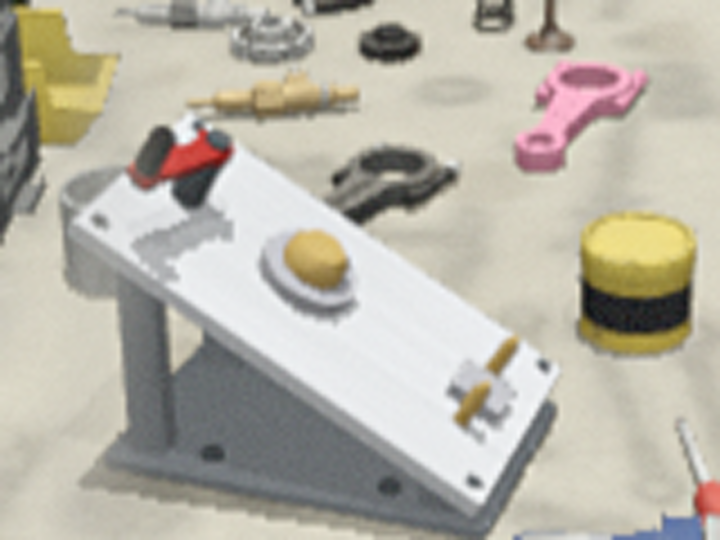

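The crop confirms the target: a dark rod with its small end at top-view pixel (333,189) and its bore at (367,206). The pink rod is separate. I'll work out the approach move for a closer look with the wrist camera.

```bash
cat >> h.py <<'E'
def go(pos,Rm,s=None):
    s=s or readout.read_state(); R0=Rq(s["ee_rot"])
    d=R0.T@(np.array(pos)-s["position"])*100
    rv=R.from_matrix(R0.T@Rm).as_rotvec(degrees=True)
    print("delta cm",np.round(d,2).tolist(),"rot deg",np.round(rv,2).tolist())
def Rdown(yaw):
    x=np.array([np.cos(yaw),np.sin(yaw),0]);z=np.array([0,0,-1.]);return np.c_[x,np.cross(z,x),z]
E
python3 - <<'E'
from h import *
p=eyes.read_camera("top");T=W(p)
b=atz(p["K"],T,(367.2,205.6),.016);s=atz(p["K"],T,(333.3,188.6),.016)
d=b-s;yaw=np.arctan2(d[1],d[0]);u=d/np.linalg.norm(d)
print(b,s,np.linalg.norm(d),np.degrees(yaw)); m=(b+s)/2;print(m)
print(r.tip_extent)
go([m[0],m[1],.15],Rdown(yaw+np.pi/2))
go([m[0],m[1],.25],Rdown(yaw+np.pi/2))
for t in("grease_tin_mid","piston_mid","wood_block_mid"): print(t,lm(p,t),)
E
```

```text
[ 0.51754749 -0.39937059  0.016     ] [ 0.56821    -0.30325985  0.016     ] 0.10864605262577245 -117.79489994949326
[ 0.54287875 -0.35131522  0.016     ]
0.025
delta cm [-72.75, 61.41, 10.63] rot deg [-0.0, -0.0, 103.14]
delta cm [-72.75, 61.41, 0.63] rot deg [-0.0, -0.0, 103.14]
grease_tin_mid [([309.5, 263.0], 0.66)]
piston_mid [([327.4, 151.8], 0.92)]
wood_block_mid [([159.8, 208.6], 0.61)]
```

Emit:
{"fn": "send_rows", "kwargs": {"delta_pos": [[-72.75, 61.4, 0.6], [-72.75, 61.4, 0.6], [-72.75, 61.4, 0.6], [-72.75, 61.4, 0.6], [-72.75, 61.4, 0.6], [-72.75, 61.4, 0.6], [-72.75, 61.4, 0.6], [-72.75, 61.4, 0.6], [-72.75, 61.4, 0.6], [-72.75, 61.4, 0.6], [-72.75, 61.4, 0.6], [-72.75, 61.4, 0.6], [-72.75, 61.4, 0.6], [-72.75, 61.4, 0.6], [-72.75, 61.4, 0.6], [-72.75, 61.4, 0.6], [-72.75, 61.4, 0.6], [-72.75, 61.4, 0.6], [-72.75, 61.4, 0.6], [-72.75, 61.4, 0.6]], "rot": [[0, 0, 103], [0, 0, 103], [0, 0, 103], [0, 0, 103], [0, 0, 103], [0, 0, 103], [0, 0, 103], [0, 0, 103], [0, 0, 103], [0, 0, 103], [0, 0, 103], [0, 0, 103], [0, 0, 103], [0, 0, 103], [0, 0, 103], [0, 0, 103], [0, 0, 103], [0, 0, 103], [0, 0, 103], [0, 0, 103]], "jaw": [0, 0, 0, 0, 0, 0, 0, 0, 0, 0, 0, 0, 0, 0, 0, 0, 0, 0, 0, 0]}}

```text
t: 3.95
position: [0.5437, -0.3568, 0.2437]
ee_rot: [-0.001, 0.97, -0.241, -0.003]
force: [-0.9, 0.2, -1.1]
grip_width: 0.0857
```

```bash
cat > look.py <<'E'
from h import *
import sys
s=readout.read_state();p=eyes.read_camera("wrist");T=W(p,s)
n=sys.argv[1];cv2.imwrite(f"pics/{n}.png",p["image"]);np.savez(f"pics/{n}.npz",K=p["K"],T=T,img=p["image"])
print(s["t"],s["position"],s["joints"].round(3),s["force"].round(1),s["wrist_torque"].round(2),s["grip_width"])
for t in sys.argv[2:]:
    for uv,c in lm(p,t): print(t,np.round(uv,1),c)
E
python3 look.py w1 rod_shank rod_bore; python3 - <<'E'
from h import *
go([.5429,-.3513,.15],Rdown(np.radians(-27.8)))
E
```

```text
3.95 [ 0.54369289 -0.35676462  0.243657  ] [-6.830e-01  3.940e-01  4.780e-01  1.661e+00 -1.000e-03  1.375e+00] [-0.9  0.2 -1.1] [0.06 0.04 0.  ] 0.08565251683954725
rod_shank [277.4 177.3] 0.96
rod_shank [238.6 308.5] 0.96
rod_bore [276.5 220.8] 0.97
rod_bore [244.2 339.1] 0.66
delta cm [0.06, 0.0, 9.95] rot deg [-0.04, 0.11, 0.12]
```

View pics/w1.png

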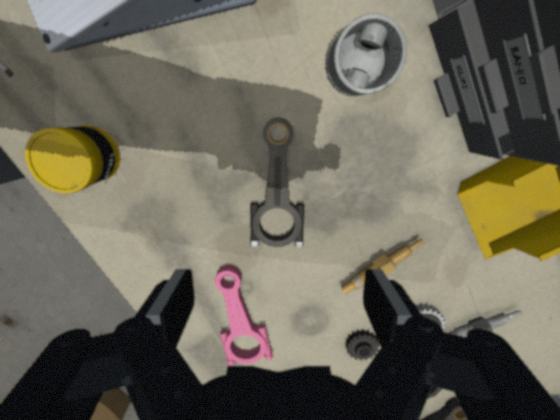

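Emit:
{"fn": "send_rows", "kwargs": {"delta_pos": [[0, 0, 4], [0, 0, 8], [0, 0, 10], [0, 0, 10], [0, 0, 10]], "rot": [[0, 0, 0], [0, 0, 0], [0, 0, 0], [0, 0, 0], [0, 0, 0]], "jaw": [0, 0, 0, 0, 0]}}

```text
t: 4.6
position: [0.5428, -0.3501, 0.1523]
ee_rot: [0.0, 0.971, -0.238, 0.001]
force: [0.3, 0.1, 0.3]
grip_width: 0.0853
```

```bash
python3 look.py w2 rod_shank rod_bore
```

```text
4.6 [ 0.54278012 -0.35008981  0.15234089] [-0.677  0.364  0.258  1.464  0.     1.376] [0.3 0.1 0.3] [ 0.02 -0.07 -0.06] 0.08528340623410076
rod_shank [279.1 205.2] 0.8
rod_shank [227.7 365.9] 0.75
```

View pics/w2.png

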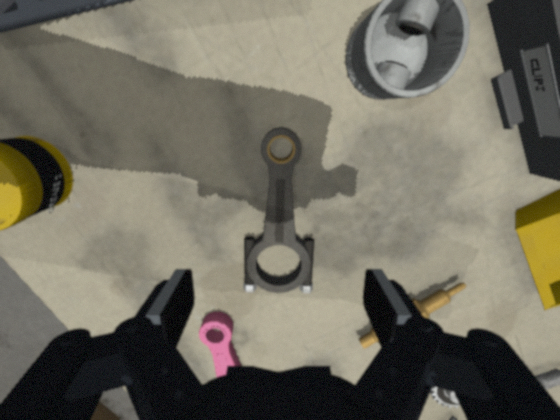

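In w2 the target rod's small end is at about (281,148) and its bore at (278,261). The pink rod is at the lower left (218,335). I'll refine these positions and check the height against the top camera.

```bash
python3 - <<'E'
from h import *
z=np.load("pics/w2.npz");K,T,img=z["K"],z["T"],z["img"]
c=img[110:310,220:340];cv2.imwrite("pics/c2.png",cv2.resize(c,None,fx=3,fy=3,interpolation=cv2.INTER_CUBIC))
p=eyes.read_camera("top")
b=atz(K,T,(278.2,261),.018);s=atz(K,T,(281,148),.018)
d=b-s;yaw=np.arctan2(d[1],d[0]);print(b,s,np.linalg.norm(d),np.degrees(yaw),(b*54.5+s*55.5)/110)
for a,e in(((278.2,261),(367.2,205.6)),((281,148),(333.3,188.6))):
    print(tri([ray(K,T,a),ray(p["K"],W(p),e)]))
s0=readout.read_state(); print(np.degrees(R.from_matrix(Rq(s0["ee_rot"])).as_euler('xyz')), s0["position"])
E
```

```text
[ 0.51707681 -0.3986043   0.018     ] [ 0.56836423 -0.30558385  0.018     ] 0.10622241821943763 -118.87042814154962 [ 0.54295364 -0.35167126  0.018     ]
(array([ 0.51714239, -0.3988165 ,  0.01791092]), [np.float64(0.18313870901016893), np.float64(0.18313870900998658)])
(array([ 0.56831555, -0.30463973,  0.01520251]), [np.float64(1.265594540791308), np.float64(1.2655945407911957)])
[179.94280344  -0.29044909 -27.63795118] [ 0.54393775 -0.35187306  0.15359288]
```

View pics/c2.png

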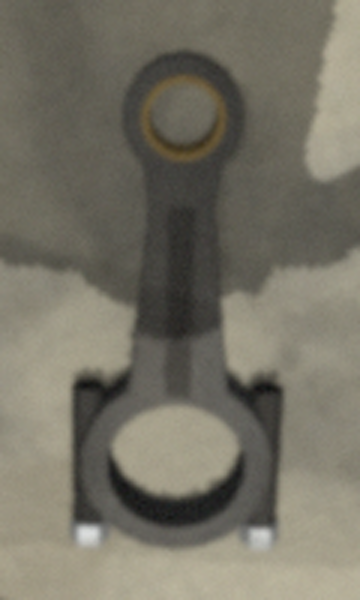

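```bash
python3 - <<'E'
from h import *
go([.5426,-.3525,.027],Rdown(np.radians(-28.8)))
E
```

```text
delta cm [-0.15, 0.1, 12.66] rot deg [0.05, -0.29, 1.16]
```

Emit:
{"fn": "send_rows", "kwargs": {"delta_pos": [[-0.15, 0.1, 4], [-0.15, 0.1, 8], [-0.15, 0.1, 10.5], [-0.15, 0.1, 11.6], [-0.15, 0.1, 12.2], [-0.15, 0.1, 12.6], [-0.15, 0.1, 12.6]], "rot": [[0, -0.3, 1.2], [0, -0.3, 1.2], [0, -0.3, 1.2], [0, -0.3, 1.2], [0, -0.3, 1.2], [0, -0.3, 1.2], [0, -0.3, 1.2]], "jaw": [0, 0, 0, 0, 0, 0, 0]}}

```text
t: 5.5
position: [0.5419, -0.3522, 0.0258]
ee_rot: [-0.0, 0.968, -0.249, -0.001]
force: [0.1, -0.1, 1.7]
grip_width: 0.0855
```

```bash
python3 look.py w3; python3 -c "
from h import *
s=readout.read_state();print(s['position'],s['qvel'].round(3))"
```

```text
5.5 [ 0.54193461 -0.3522205   0.02583289] [-6.800e-01  4.290e-01  8.800e-02  1.232e+00 -1.000e-03  1.395e+00] [ 0.1 -0.1  1.7] [-0.    0.01  0.02] 0.0855048530960571
[ 0.5420311  -0.35228674  0.02611079] [ 0.    -0.003  0.003  0.    -0.001 -0.   ]
```

View pics/w3.png

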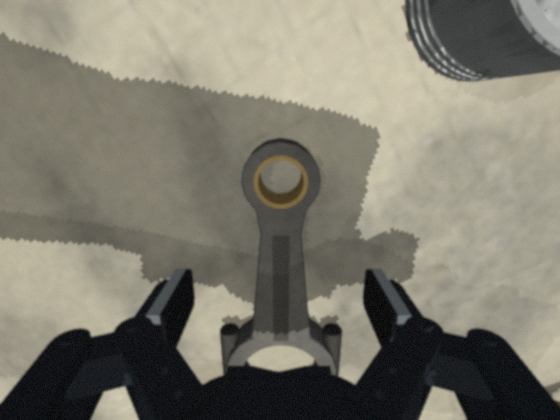

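```bash
python3 - <<'E'
from h import *
p=eyes.read_camera("wrist");T=np.array(p["tool_from_camera"])
for z in(.006,.012,.018,.025): print(z,proj(p["K"],T,[[-.0427,-.011,z],[-.0427,.011,z]]).round(0).tolist())
o,d=ray(p["K"],T,(281,180.));print("small end top in tool",(o+d*(.008-o[2])/d[2])*1000)
E
```

```text
0.006 [[189.0, 269.0], [193.0, 308.0]]
0.012 [[193.0, 263.0], [197.0, 301.0]]
0.018 [[196.0, 257.0], [199.0, 294.0]]
0.025 [[199.0, 251.0], [203.0, 286.0]]
small end top in tool [  0.70409481 -53.56201825   8.        ]
```

Emit:
{"fn": "send_rows", "kwargs": {"delta_pos": [[0, 0, 0], [0, 0, 0], [0, 0, 0], [0, 0, 0], [0, 0, 0], [0, 0, 0], [0, 0, 0], [0, 0, 0]], "rot": [[0, 0, 0], [0, 0, 0], [0, 0, 0], [0, 0, 0], [0, 0, 0], [0, 0, 0], [0, 0, 0], [0, 0, 0]], "jaw": [255, 255, 255, 255, 255, 255, 255, 255]}}

```text
t: 6.4
position: [0.5421, -0.3521, 0.0253]
ee_rot: [-0.0, 0.968, -0.249, -0.001]
force: [4.3, -1.0, 3.6]
grip_width: 0.0247
```

```bash
python3 look.py w4; python3 -c "
from h import *
s=readout.read_state();print(s['position'],s['ee_rot'],s['grip_width'])"
```

```text
6.4 [ 0.54205961 -0.35211795  0.02529138] [-6.790e-01  4.290e-01  8.700e-02  1.231e+00 -1.000e-03  1.395e+00] [ 4.3 -1.   3.6] [-0.25 -0.62  0.11] 0.024747153817996182
[ 0.54206438 -0.35211833  0.02528868] [-1.72509620e-04  9.68487029e-01 -2.49061158e-01 -1.17622526e-03] 0.024328463499439346
```

View pics/w4.png

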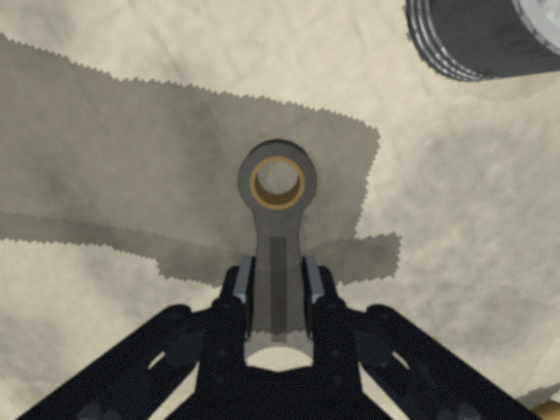

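Emit:
{"fn": "send_rows", "kwargs": {"delta_pos": [[0, 0, -0.5], [0, 0, -2], [0, 0, -6], [0, 0, -11], [0, 0, -16], [0, 0, -20], [0, 0, -24], [0, 0, -24], [0, 0, -24]], "rot": [[0, 0, 0], [0, 0, 0], [0, 0, 0], [0, 0, 0], [0, 0, 0], [0, 0, 0], [0, 0, 0], [0, 0, 0], [0, 0, 0]], "jaw": [255, 255, 255, 255, 255, 255, 255, 255, 255]}}

```text
t: 7.35
position: [0.5418, -0.3519, 0.2641]
ee_rot: [-0.001, 0.968, -0.249, -0.003]
force: [0.1, 0.8, -7.5]
grip_width: 0.0245
```

```bash
cat >> h.py <<'E'
def frame(yaw):
    c,s=np.cos(yaw),np.sin(yaw);k=np.cos(np.pi/6)
    tx=np.array([k*c,k*s,.5]);n=np.array([-.5*c,-.5*s,k]);ty=np.cross(n,tx)
    return tx,ty,n
def Rplace(yaw):
    tx,ty,n=frame(yaw);return np.c_[ty,tx,-n]
E
python3 look.py w5; python3 - <<'E'
from h import *
p=eyes.read_camera("top");cv2.imwrite("pics/t5.png",p["image"])
go([.363,-.036,.27],Rplace(np.radians(-18.4)))
E
```

```text
7.35 [ 0.54182926 -0.35194267  0.26410143] [-6.790e-01  3.910e-01  5.150e-01  1.701e+00 -1.000e-03  1.395e+00] [ 0.1  0.8 -7.5] [ 0.09  0.02 -0.05] 0.024486823624902784
delta cm [-30.79, -19.01, -0.56] rot deg [-22.5, 26.7, -97.83]
```

View pics/w5.png

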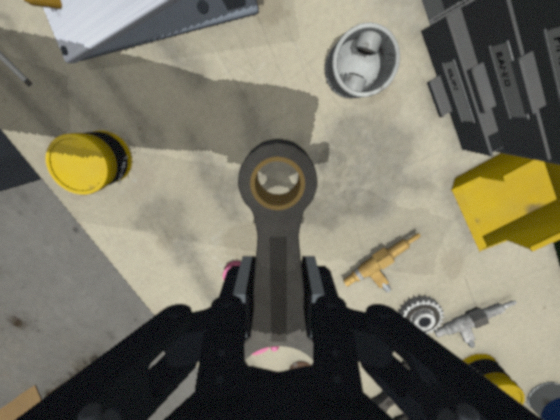

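Emit:
{"fn": "send_rows", "kwargs": {"delta_pos": [[-30.8, -19, -0.6], [-30.8, -19, -0.6], [-30.8, -19, -0.6], [-30.8, -19, -0.6], [-30.8, -19, -0.6], [-30.8, -19, -0.6], [-30.8, -19, -0.6], [-30.8, -19, -0.6], [-30.8, -19, -0.6], [-30.8, -19, -0.6], [-30.8, -19, -0.6], [-30.8, -19, -0.6], [-30.8, -19, -0.6], [-30.8, -19, -0.6], [-30.8, -19, -0.6]], "rot": [[-22.5, 26.7, -97.8], [-22.5, 26.7, -97.8], [-22.5, 26.7, -97.8], [-22.5, 26.7, -97.8], [-22.5, 26.7, -97.8], [-22.5, 26.7, -97.8], [-22.5, 26.7, -97.8], [-22.5, 26.7, -97.8], [-22.5, 26.7, -97.8], [-22.5, 26.7, -97.8], [-22.5, 26.7, -97.8], [-22.5, 26.7, -97.8], [-22.5, 26.7, -97.8], [-22.5, 26.7, -97.8], [-22.5, 26.7, -97.8]], "jaw": [255, 255, 255, 255, 255, 255, 255, 255, 255, 255, 255, 255, 255, 255, 255]}}

```text
t: 8.95
position: [0.3635, -0.0369, 0.27]
ee_rot: [0.212, 0.784, 0.564, 0.151]
force: [-0.2, -0.1, -5.9]
grip_width: 0.0249
```

```bash
python3 look.py w6 post pins rod_table latch_knob; python3 - <<'E'
from h import *
go([.363,-.036,.27],Rplace(np.radians(-18.4)))
E
```

```text
8.95 [ 0.36351836 -0.03692127  0.2699791 ] [-0.257 -0.953 -0.654  1.345 -0.035  0.057] [-0.2 -0.1 -5.9] [ 0.42  1.13 -0.02] 0.024949621895486825
pins [278.1 150.9] 0.76
delta cm [0.05, -0.21, 0.09] rot deg [0.34, 0.12, 0.04]
```

View pics/w6.png

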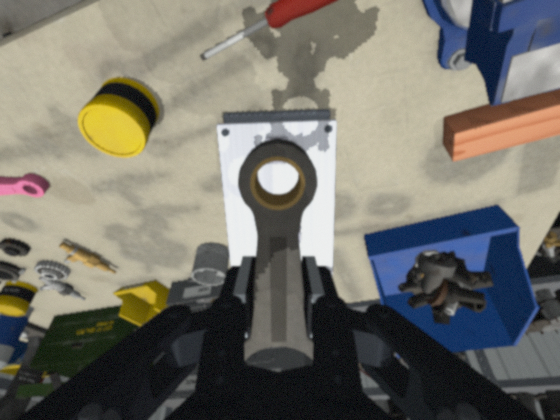

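```bash
python3 - <<'E'
from h import *
go([.461,.036,.235],Rplace(np.radians(-18.4)))
E
```

```text
delta cm [9.98, 4.09, 6.64] rot deg [0.34, 0.12, 0.04]
```

Emit:
{"fn": "send_rows", "kwargs": {"delta_pos": [[4, 2, 2.5], [7, 3.5, 5], [9.5, 4.1, 6.4], [10, 4.1, 6.6], [10, 4.1, 6.6], [10, 4.1, 6.6]], "rot": [[0.3, 0.1, 0], [0.3, 0.1, 0], [0.3, 0.1, 0], [0.3, 0.1, 0], [0.3, 0.1, 0], [0.3, 0.1, 0]], "jaw": [255, 255, 255, 255, 255, 255]}}

```text
t: 9.8
position: [0.4607, 0.0358, 0.2358]
ee_rot: [0.211, 0.783, 0.565, 0.151]
force: [0.1, 0.7, -5.9]
grip_width: 0.0244
```

```bash
python3 look.py w7 post pins rod_table latch_knob; python3 -c "
import cv2
i=cv2.imread('pics/w7.png');cv2.imwrite('pics/w7b.png',cv2.resize(i[20:320,270:500],None,fx=2,fy=2,interpolation=cv2.INTER_CUBIC))"
```

```text
9.8 [0.46068575 0.03578001 0.23576778] [ 0.047 -0.634 -0.58   1.13  -0.182  0.321] [ 0.1  0.7 -5.9] [ 0.35  1.13 -0.01] 0.024363059778631423
post [187.5 227.6] 0.83
pins [166. 111.] 0.61
rod_table [184.3 207. ] 0.95
```

View pics/w7.png

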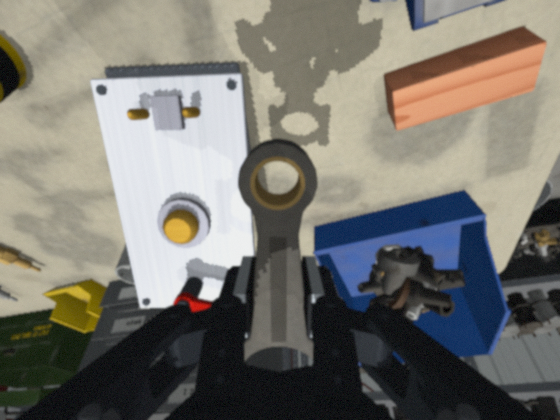

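View pics/w7b.png

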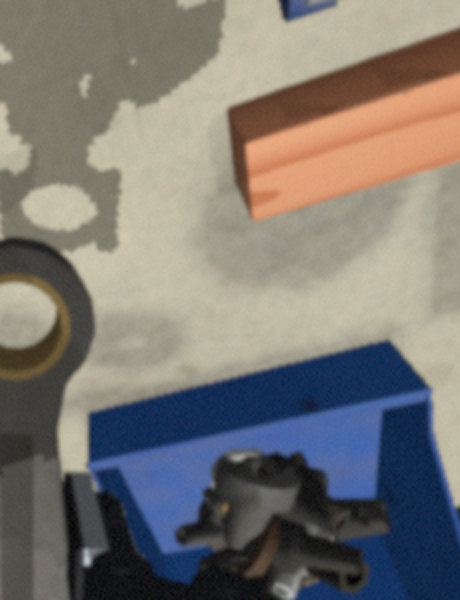

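```bash
python3 -c "
import cv2
i=cv2.imread('pics/w7.png');cv2.imwrite('pics/w7c.png',cv2.resize(i[60:320,80:270],None,fx=2.3*1.3,fy=2.3,interpolation=cv2.INTER_CUBIC)[:600]);
cv2.imwrite('pics/w7d.png',cv2.resize(i[60:260,80:270],None,fx=3,fy=3,interpolation=cv2.INTER_CUBIC))"
```

```text
(no output)
```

View pics/w7d.png

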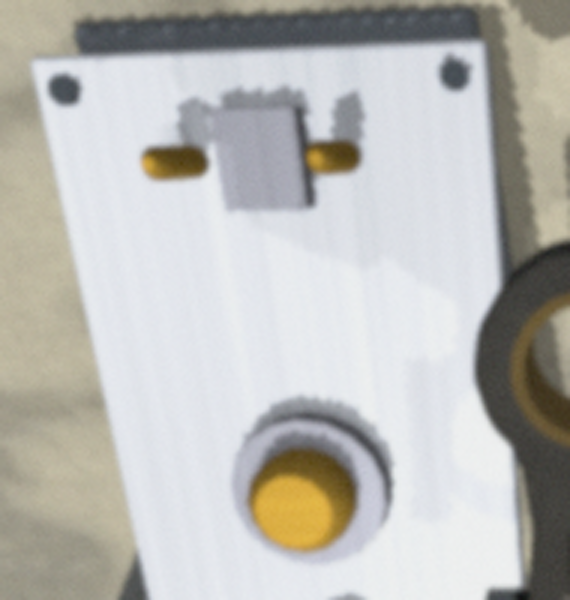

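```bash
cat > fit.py <<'E'
from h import *
from scipy.optimize import least_squares
def run(name,pts):
    z=np.load(f"pics/{name}.npz");K,T=z["K"],z["T"]
    M=np.array([p[0] for p in pts])/1000;UV=np.array([p[1] for p in pts])
    def f(q,full=False):
        rot=R.from_euler('ZYX',[q[3],-np.pi/6+q[4],q[5]]).as_matrix()
        P=q[:3]+M@rot.T
        e=proj(K,T,P)-UV
        return e if full else np.r_[e.ravel(),(q[2]-.09)/.001,q[4]/.005,q[5]/.005]
    s=least_squares(f,[.526,-.09,.09,-.32,0,0],loss="soft_l1")
    q=s.x;print(np.round(q[:3]*1000,1),np.degrees(q[3:]).round(2));print(f(q,True).round(1).tolist());return q
E
python3 - <<'E'
from fit import *
L=[((-125,-70,0),(91,80)),((-125,70,0),(241.7,73.7)),((-93,0,10),(167.7,112.7)),((-93,-24,30),(129.5,114)),((-93,24,30),(184.7,112.3)),((16,0,25),(179,229.3)),((16,0,10),(183,223))]
run("w7",L);
E
```

```text
[525.5 -90.   88.9] [-15.87  -0.12   0.07]
[[-0.7, -0.7], [-0.0, -1.1], [-1.0, 0.4], [0.6, 0.6], [1.0, 0.1], [-0.5, 0.3], [0.5, 1.0]]
```

```bash
python3 - <<'E'
from fit import *
p=eyes.read_camera("top")
np.savez("pics/top0.npz",K=p["K"],T=W(p))
L=[((125,70,0),(85/3.6+220,130+68/3.6)),((125,-70,0),(268/3.6+220,130+120/3.6)),((-125,70,0),(22/3.6+220,130+372/3.6)),((-125,-70,0),(188/3.6+220,130+415/3.6)),((16,0,20),(220+139/3.6,130+238/3.6))]
run("top0",L)
p=eyes.read_camera("side")
np.savez("pics/side0.npz",K=p["K"],T=W(p))
g=lambda x,y:(200+x/4.5,170+y/4.5)
L=[((125,70,0),g(72,222)),((125,-70,0),g(240,148)),((-125,70,0),g(480,513)),((-125,-70,0),g(558,374)),((16,0,25),g(318,258)),((-93,-24,30),g(512,345)),((-93,24,30),g(485,392))]
run("side0",L)
z=np.load("pics/w6.npz");cv2.imwrite("pics/w6d.png",cv2.resize(z["img"][100:280,200:350],None,fx=3.3,fy=3.3,interpolation=cv2.INTER_CUBIC))
E
```

```text
[526.1 -89.9  89.9] [-16.    -0.02  -0.  ]
[[-0.3, -0.0], [0.5, -0.5], [-1.1, -0.4], [0.7, 1.0], [0.0, 0.1]]
[524.  -81.1  89.7] [-16.84   0.     0.04]
[[-0.7, 0.5], [-11.2, -7.4], [-0.2, 0.3], [1.1, 0.5], [0.9, -1.2], [0.6, 0.2], [-0.1, -0.2]]
```

View pics/w6d.png

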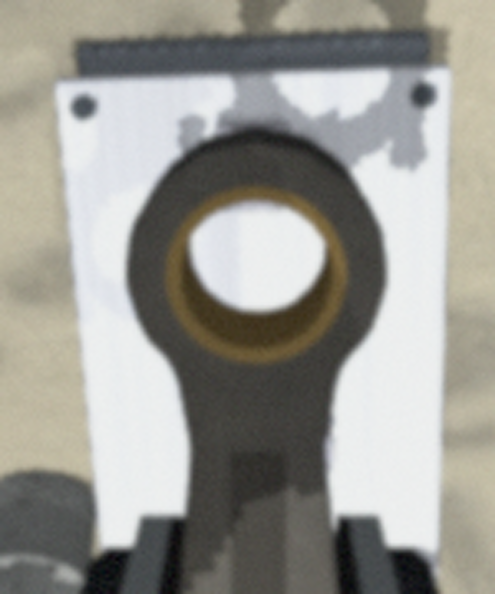

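```bash
cat >> h.py <<'E'
O=np.array([.5258,-.0900,.0894]);YAW=np.radians(-16.0)
def tab(x,y,z): 
    tx,ty,n=frame(YAW);return O+(tx*x+ty*y+n*z)/1000
def where(s):
    tx,ty,n=frame(YAW);d=(s["position"]-O)*1000;return np.round([d@tx,d@ty,d@n],1)
E
python3 - <<'E'
from h import *
s=readout.read_state();print(where(s))
go(tab(-40.2,0,150),Rplace(YAW));go(tab(-40.2,0,75),Rplace(YAW))
E
```

```text
[-10.7 102.8 175.6]
delta cm [-10.32, -2.58, 2.77] rot deg [0.16, 1.24, -2.09]
delta cm [-10.16, -2.61, 10.27] rot deg [0.16, 1.24, -2.09]
```

Emit:
{"fn": "send_rows", "kwargs": {"delta_pos": [[-4, -1.5, 1], [-8, -2.6, 2.5], [-10.2, -2.6, 4.5], [-10.2, -2.6, 7], [-10.2, -2.6, 9.3], [-10.2, -2.6, 10.2], [-10.2, -2.6, 10.2], [-10.2, -2.6, 10.2]], "rot": [[0.2, 1.2, -2.1], [0.2, 1.2, -2.1], [0.2, 1.2, -2.1], [0.2, 1.2, -2.1], [0.2, 1.2, -2.1], [0.2, 1.2, -2.1], [0.2, 1.2, -2.1], [0.2, 1.2, -2.1]], "jaw": [255, 255, 255, 255, 255, 255, 255, 255]}}

```text
t: 10.95
position: [0.4561, -0.0699, 0.1351]
ee_rot: [0.207, 0.771, 0.582, 0.155]
force: [0.3, 0.1, -5.8]
grip_width: 0.0246
```

```bash
python3 look.py w8; python3 - <<'E'
from h import *
z=np.load("pics/w8.npz");cv2.imwrite("pics/w8d.png",cv2.resize(z["img"][60:340,140:420],None,fx=2.1,fy=2.1,interpolation=cv2.INTER_CUBIC))
p=eyes.read_camera("side");cv2.imwrite("pics/s8.png",cv2.resize(p["image"][140:300,180:360],None,fx=3.5,fy=3.5,interpolation=cv2.INTER_CUBIC))
s=readout.read_state();print(where(s));go(tab(-40.2,0,75),Rplace(YAW))
E
```

```text
10.95 [ 0.45606933 -0.06987188  0.1350972 ] [-0.305 -0.696 -0.814  0.93   0.012 -0.024] [ 0.3  0.1 -5.8] [0.39 1.16 0.05] 0.024573510750645945
[-38.8   0.3  76.6]
delta cm [-0.03, -0.14, 0.16] rot deg [0.07, 0.02, 0.1]
```

View pics/w8d.png

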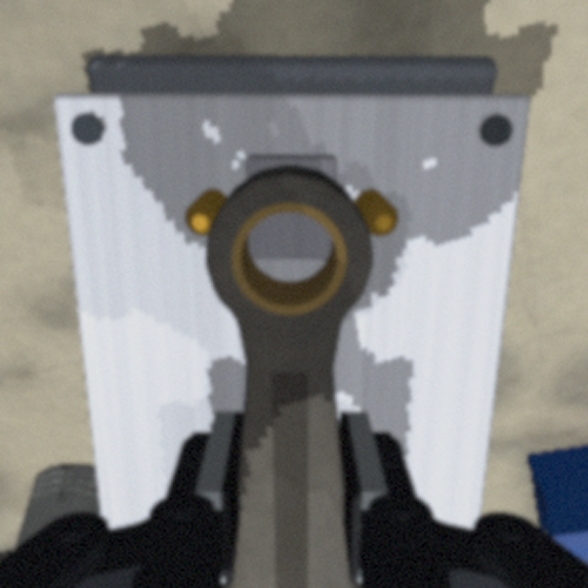

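View pics/s8.png

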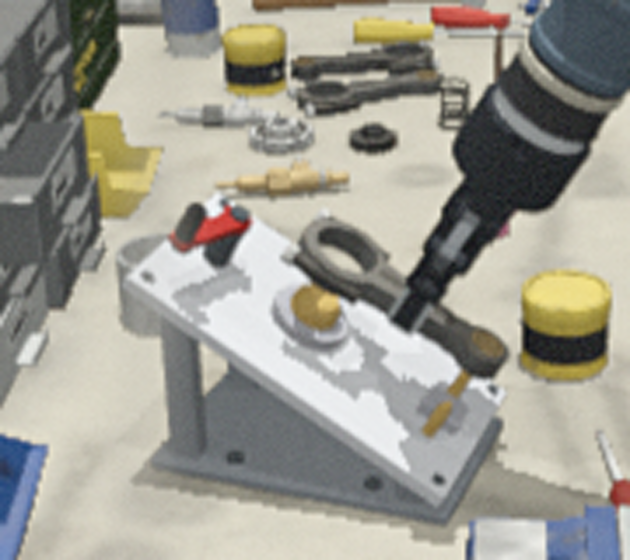

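```bash
python3 - <<'E'
from h import *
p=eyes.read_camera("wrist");T=np.array(p["tool_from_camera"]);K=p["K"]
g=lambda x,y:(140+x/2.1,60+y/2.1)
def at(uv,z):
    o,d=ray(K,T,uv);return ((o+d*(z-o[2])/d[2])*1000).round(1)
for nm,uv in(("L",g(201,222)),("R",g(383,218))): 
    for dz in(.045,.047): print(nm,at(uv,dz))
print("corners",at(g(55,97),.0766),at(g(530,97),.0766))
# small end: top face outer lateral extents, ring
for v in(252,258,262): print("se",v,at(g(289.5,v),.0073))
for v in(259,): print("ring",at(g(289.5,v),.0073))
E
```

```text
L [-23.9 -53.5  45. ]
L [-24.2 -53.1  47. ]
R [ 23.9 -54.5  45. ]
R [ 24.2 -54.2  47. ]
corners [-69.7 -84.7  76.6] [ 70.2 -84.6  76.6]
se 252 [ -0.6 -54.3   7.3]
se 258 [ -0.6 -53.    7.3]
se 262 [ -0.6 -52.2   7.3]
ring [ -0.6 -52.8   7.3]
```

Emit:
{"fn": "send_rows", "kwargs": {"delta_pos": [[0.05, -0.16, 0.5], [0.05, -0.16, 1.0], [0.05, -0.16, 1.5], [0.05, -0.16, 2.0], [0.05, -0.16, 2.0], [0.05, -0.16, 2.0]], "rot": [[0.1, 0, 0.1], [0.1, 0, 0.1], [0.1, 0, 0.1], [0.1, 0, 0.1], [0.1, 0, 0.1], [0.1, 0, 0.1]], "jaw": [255, 255, 255, 255, 255, 255]}}

```text
t: 11.7
position: [0.4641, -0.0717, 0.1155]
ee_rot: [0.205, 0.772, 0.581, 0.154]
force: [0.2, 0.2, -5.7]
grip_width: 0.0243
```

```bash
python3 look.py w9; python3 - <<'E'
from h import *
z=np.load("pics/w9.npz");cv2.imwrite("pics/w9d.png",cv2.resize(z["img"][60:340,140:420],None,fx=2.1,fy=2.1,interpolation=cv2.INTER_CUBIC))
p=eyes.read_camera("side");cv2.imwrite("pics/s9.png",cv2.resize(p["image"][160:280,230:350],None,fx=5,fy=5,interpolation=cv2.INTER_CUBIC))
s=readout.read_state();print(where(s));go(tab(-40.2,0,35.3),Rplace(YAW))
E
```

```text
11.7 [ 0.46405464 -0.0716901   0.11552979] [-0.303 -0.655 -0.83   0.876  0.012 -0.021] [ 0.2  0.2 -5.7] [0.35 1.22 0.03] 0.024328880057207052
[-42.    0.6  55.3]
delta cm [-0.06, 0.19, 2.0] rot deg [-0.19, 0.03, -0.03]
```

View pics/w9d.png

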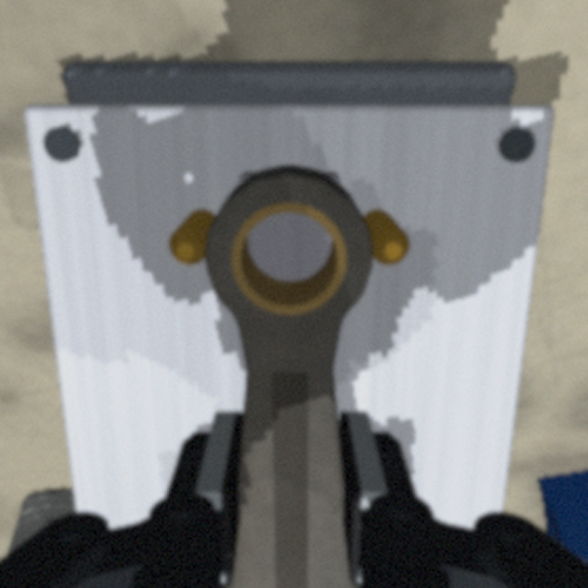

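View pics/s9.png

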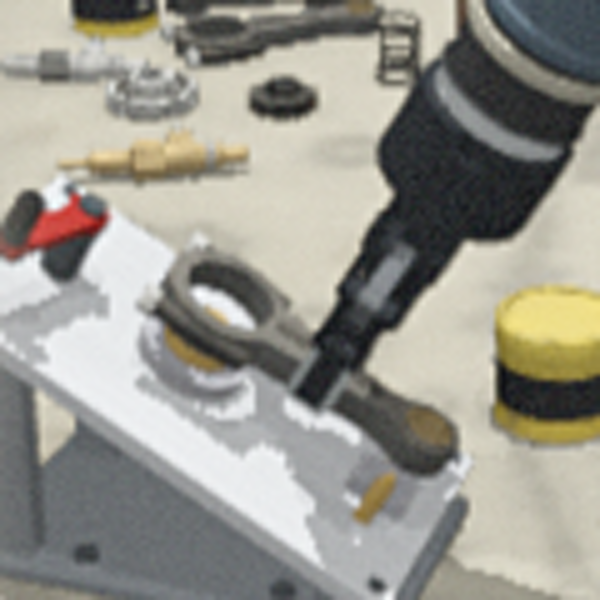

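```bash
python3 - <<'E'
from h import *
p=eyes.read_camera("wrist");T=np.array(p["tool_from_camera"]);K=p["K"]
g=lambda x,y:(140+x/2.1,60+y/2.1)
def at(uv,z):
    o,d=ray(K,T,uv);return ((o+d*(z-o[2])/d[2])*1000).round(1)
for nm,uv in(("L",g(186,247)),("R",g(392,247))): 
    for dz in(.024,.026): print(nm,at(uv,dz))
print("corners",at(g(24,106),.0555),at(g(552,106),.0555))
s=readout.read_state();print(where(s),np.degrees(R.from_matrix(Rplace(YAW).T@Rq(s["ee_rot"])).as_rotvec()))
E
```

```text
L [-24.6 -51.5  24. ]
L [-25.  -51.1  26. ]
R [ 23.2 -51.5  24. ]
R [ 23.5 -51.1  26. ]
corners [-70.7 -82.3  55.5] [ 68.6 -82.3  55.5]
[-41.9   0.6  55.4] [ 0.17532671 -0.02699219  0.02870367]
```

Emit:
{"fn": "send_rows", "kwargs": {"delta_pos": [[0, 0.1, 0.3], [0, 0.1, 0.6], [0, 0.1, 0.8], [0, 0.1, 1.0], [0, 0.1, 1.2], [0, 0.1, 1.2]], "rot": [[-0.2, 0, 0], [-0.2, 0, 0], [-0.2, 0, 0], [-0.2, 0, 0], [-0.2, 0, 0], [-0.2, 0, 0]], "jaw": [255, 255, 255, 255, 255, 255]}}

```text
t: 12.45
position: [0.4707, -0.0736, 0.1057]
ee_rot: [0.206, 0.772, 0.581, 0.155]
force: [-0.1, 0.1, -6.8]
grip_width: 0.0241
```

```bash
cat > st.py <<'E'
from h import *
s=readout.read_state();tx,ty,n=frame(YAW);f=s["force"]
print(s["t"],where(s),"F table",np.round([f@tx,f@ty,f@n],1),"base",np.round([-5.8*v[2] for v in(tx,ty,n)],1),s["wrist_torque"].round(2),s["grip_width"],np.degrees(R.from_matrix(Rplace(YAW).T@Rq(s["ee_rot"])).as_rotvec()).round(2))
E
python3 st.py
```

```text
12.45 [-41.7   0.6  42.9] F table [-3.5  0.1 -5.8] base [-2.9 -0.  -5. ] [0.34 1.26 0.01] 0.02411222517843293 [ 0.05 -0.03  0.03]
```

Emit:
{"fn": "send_rows", "kwargs": {"delta_pos": [[0, 0.05, 0.2], [0, 0.05, 0.4], [0, 0.05, 0.55], [0, 0.05, 0.65], [0, 0.05, 0.65]], "rot": [[0, 0, 0], [0, 0, 0], [0, 0, 0], [0, 0, 0], [0, 0, 0]], "jaw": [255, 255, 255, 255, 255]}}

```text
t: 12.95
position: [0.4744, -0.0747, 0.1008]
ee_rot: [0.207, 0.772, 0.581, 0.156]
force: [-0.4, 1.0, -5.1]
grip_width: 0.0247
```

```bash
python3 st.py; python3 look.py w10;python3 - <<'E'
from h import *
z=np.load("pics/w10.npz");cv2.imwrite("pics/w10d.png",cv2.resize(z["img"][60:340,140:420],None,fx=2.1,fy=2.1,interpolation=cv2.INTER_CUBIC))
p=eyes.read_camera("side");cv2.imwrite("pics/s10.png",cv2.resize(p["image"][160:280,230:350],None,fx=5,fy=5,interpolation=cv2.INTER_CUBIC))
E
python3 st.py
```

```text
12.95 [-40.8   0.6  36.7] F table [-3.1  0.9 -4.1] base [-2.9 -0.  -5. ] [ 0.3   1.19 -0.04] 0.02470541867542028 [ 0.02 -0.03  0.03]
12.95 [ 0.47436439 -0.07467004  0.10075528] [-0.303 -0.612 -0.839  0.821  0.011 -0.02 ] [-0.4  1.  -5.1] [ 0.3   1.19 -0.04] 0.02470541867542028
13.05 [-40.8   0.6  36.8] F table [-4.2 -0.  -5.2] base [-2.9 -0.  -5. ] [ 0.36  1.24 -0.02] 0.024635307411751847 [ 0.01 -0.03  0.03]
```

View pics/w10d.png

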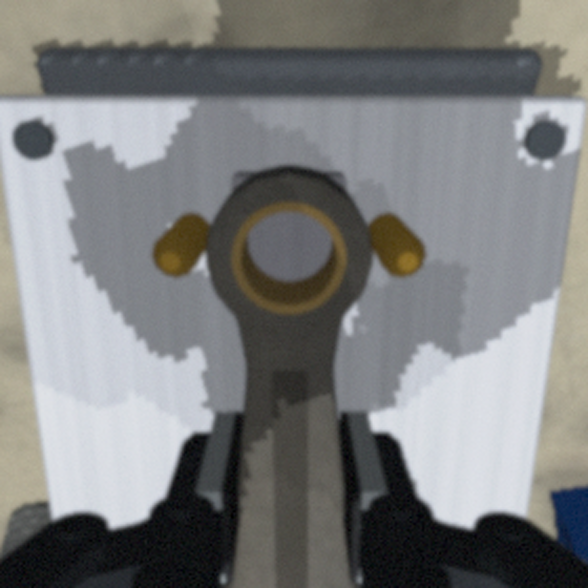

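View pics/s10.png

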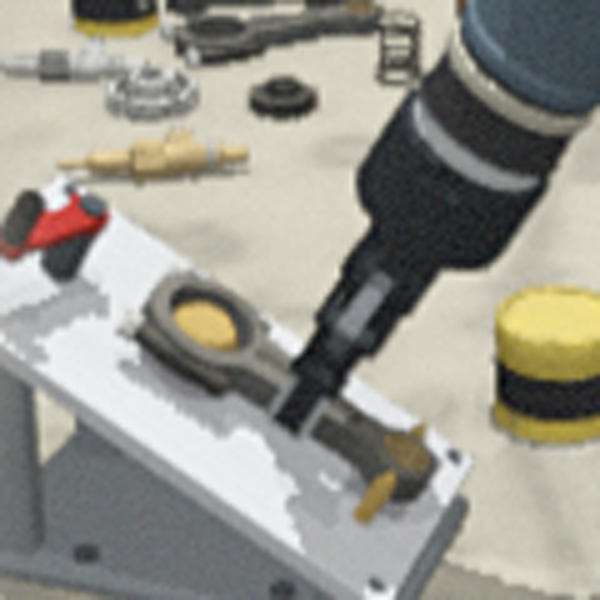

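The post shows inside the bore and the small end sits between the pins. It's nearly seated, so I'll lower in fine steps.

Emit:
{"fn": "send_rows", "kwargs": {"delta_pos": [[0, 0, 0.05], [0, 0, 0.1], [0, 0, 0.15], [0, 0, 0.15]], "rot": [[0, 0, 0], [0, 0, 0], [0, 0, 0], [0, 0, 0]], "jaw": [255, 255, 255, 255]}}

```text
t: 13.45
position: [0.4747, -0.0747, 0.1006]
ee_rot: [0.207, 0.772, 0.581, 0.155]
force: [-11.5, 2.6, 2.5]
grip_width: 0.0245
```

```bash
python3 st.py
```

```text
13.45 [-40.6   0.6  36.4] F table [-8.9 -0.6  8.1] base [-2.9 -0.  -5. ] [ 0.49  2.13 -0.05] 0.024515753618797598 [ 0.05 -0.04  0.02]
```

Emit:
{"fn": "send_rows", "kwargs": {"delta_pos": [[0, -0.05, 0], [0, -0.1, 0], [0, -0.1, 0]], "rot": [[0, 0, 0], [0, 0, 0], [0, 0, 0]], "jaw": [255, 255, 255]}}

```text
t: 13.75
position: [0.4746, -0.0747, 0.1006]
ee_rot: [0.207, 0.771, 0.581, 0.156]
force: [-7.5, 1.9, 0.0]
grip_width: 0.0246
```

```bash
python3 st.py
```

```text
13.75 [-40.7   0.6  36.4] F table [-6.7 -0.3  3.9] base [-2.9 -0.  -5. ] [ 0.39  1.58 -0.06] 0.024597219374639833 [-0.08 -0.04  0.02]
```

Emit:
{"fn": "send_rows", "kwargs": {"delta_pos": [[0, 0, 0], [0, 0, 0], [0, 0, 0], [0, 0, 0], [0, 0, 0], [0, 0, 0]], "rot": [[0, 0, 0], [0, 0, 0], [0, 0, 0], [0, 0, 0], [0, 0, 0], [0, 0, 0]], "jaw": [200, 180, 140, 80, 0, 0]}}

```text
t: 14.35
position: [0.4753, -0.0749, 0.1005]
ee_rot: [0.208, 0.771, 0.581, 0.156]
force: [-0.0, -0.3, -0.1]
grip_width: 0.0799
```

```bash
python3 st.py; python3 look.py w11;python3 - <<'E'
from h import *
z=np.load("pics/w11.npz");cv2.imwrite("pics/w11d.png",cv2.resize(z["img"][60:340,140:420],None,fx=2.1,fy=2.1,interpolation=cv2.INTER_CUBIC))
p=eyes.read_camera("side");cv2.imwrite("pics/s11.png",cv2.resize(p["image"][160:280,230:350],None,fx=5,fy=5,interpolation=cv2.INTER_CUBIC))
E
python3 st.py
```

```text
14.35 [-40.1   0.5  36. ] F table [ 0.  -0.3 -0.1] base [-2.9 -0.  -5. ] [0.17 0.48 0.03] 0.07990112861806764 [-0.16 -0.03  0.03]
14.35 [ 0.47528018 -0.07494588  0.1005204 ] [-0.303 -0.612 -0.841  0.816  0.011 -0.02 ] [-0.  -0.3 -0.1] [0.17 0.48 0.03] 0.07990112861806764
14.45 [-41.    0.5  35.6] F table [ 1.2 -0.  -0.3] base [-2.9 -0.  -5. ] [0.09 0.5  0.04] 0.08531666936385367 [-0.07 -0.03  0.03]
```

View pics/w11d.png

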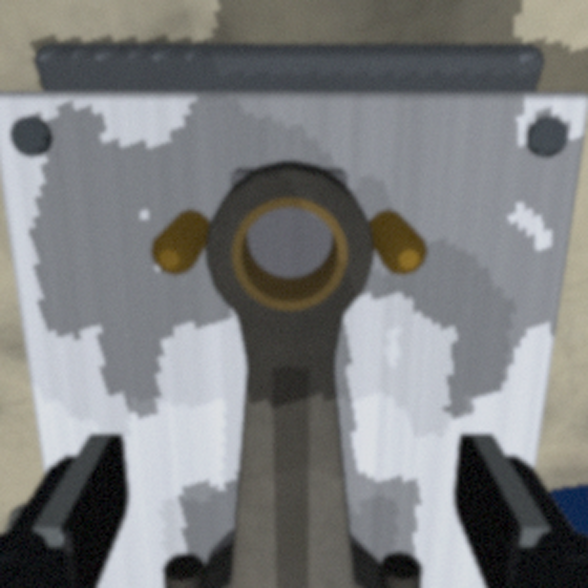

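View pics/s11.png

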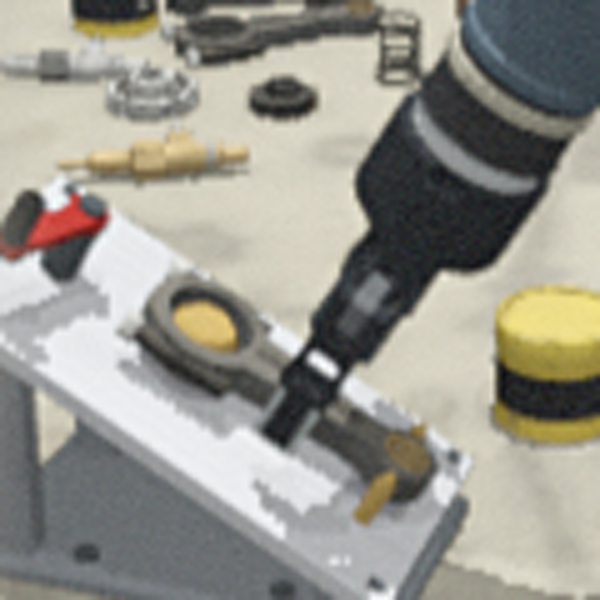

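```bash
python3 - <<'E'
from h import *
go(tab(-41,0.5,80),Rplace(YAW));go(tab(30,60,160),Rplace(YAW))
E
```

```text
delta cm [-0.01, 0.0, -4.44] rot deg [0.07, 0.03, -0.03]
delta cm [5.94, 7.11, -12.44] rot deg [0.07, 0.03, -0.03]
```

Emit:
{"fn": "send_rows", "kwargs": {"delta_pos": [[0, 0, -0.5], [0, 0, -1.5], [0, 0, -3.5], [0, 0, -6], [0, 0, -9], [3, 3.5, -11], [6, 7, -12.4], [6, 7, -12.4], [6, 7, -12.4], [6, 7, -12.4]], "rot": [[0, 0, 0], [0, 0, 0], [0, 0, 0], [0, 0, 0], [0, 0, 0], [0, 0, 0], [0, 0, 0], [0, 0, 0], [0, 0, 0], [0, 0, 0]], "jaw": [0, 0, 0, 0, 0, 0, 255, 255, 255, 255]}}

```text
t: 15.45
position: [0.4883, -0.0167, 0.2402]
ee_rot: [0.206, 0.772, 0.581, 0.155]
force: [0.7, 0.2, -0.0]
grip_width: 0.0283
```

```bash
python3 look.py w12 latch_knob post rod_bore rod_shank; python3 st.py
```

```text
15.45 [ 0.48834699 -0.01670626  0.24023774] [-0.125 -0.587 -0.546  1.096 -0.078  0.134] [ 0.7  0.2 -0. ] [0.16 0.52 0.02] 0.028332746547015095
latch_knob [271.6 307.9] 0.94
latch_knob [216.3 191. ] 0.2
post [217.  193.4] 0.83
rod_shank [206.4 129. ] 0.69
15.7 [ 27.3  59.9 158.7] F table [-1.2  0.6 -0.1] base [-2.9 -0.  -5. ] [ 0.12  0.46 -0.04] -6.990594601427442e-05 [ 0.07 -0.07  0.08]
```

View pics/w12.png

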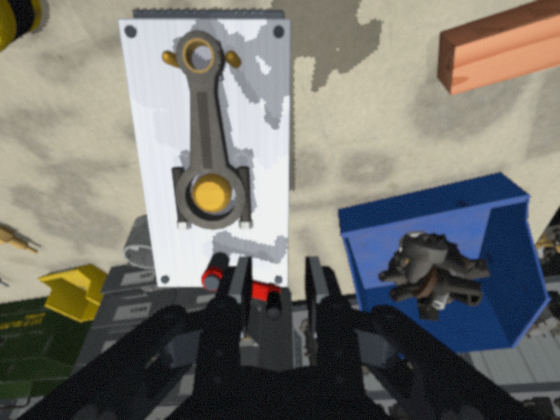

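```bash
cat >> h.py <<'E'
def ontab(K,T,uv,z):
    o,d=ray(K,T,uv);tx,ty,n=frame(YAW);t=((O-o)@n+z/1000)/(d@n);X=o+d*t-O
    return np.round([X@tx*1000,X@ty*1000],1)
E
python3 - <<'E'
from h import *
z=np.load("pics/w12.npz");K,T=z["K"],z["T"]
print("knob mid",ontab(K,T,(271.6,307.9),54),"knob top",ontab(K,T,(274,313),66),"hinge?",ontab(K,T,(212,278),40))
print("bore top",ontab(K,T,(210,193),28),"small",ontab(K,T,(202,56),28),"post top",ontab(K,T,(212,195),25))
cv2.imwrite("pics/w12k.png",cv2.resize(z["img"][230:340,180:340],None,fx=4.5,fy=4.5,interpolation=cv2.INTER_CUBIC))
a=cv2.imread("pics/a_top.png");np.savez("pics/a_top.npz",K=eyes.read_camera("top")["K"],T=W(eyes.read_camera("top")))
zz=np.load("pics/a_top.npz")
print("top: knob top",ontab(zz["K"],zz["T"],(220+80/3.6,130+115/3.6),66),"hinge top",ontab(zz["K"],zz["T"],(220+160/3.6,130+148/3.6),42))
E
```

```text
knob mid [111.6  53.6] knob top [107.7  55.9] hinge? [89.7 -1. ]
bore top [12.6  0.3] small [-94.2   2.2] post top [15.3  1.2]
top: knob top [110.5  56. ] hinge top [95.  -1.2]
```

View pics/w12k.png

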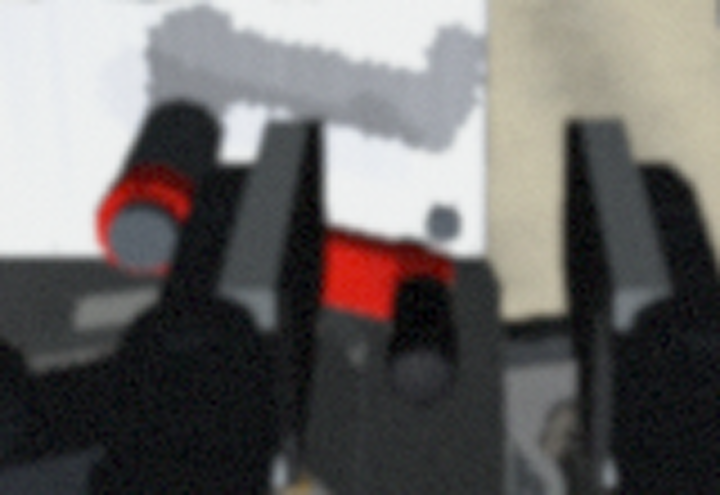

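```bash
python3 - <<'E'
from h import *
z=np.load("pics/a_top.npz")
for uv in((272,125),(272,20),(330,125),(224,145),(220,32)): print(uv,[atz(z["K"],z["T"],uv,h).round(3) for h in(0,.2)])
for q in((142,50,71),(142,50,160),(100,50,140),(34,21,71)): print(q,tab(*q))
go(tab(142,50,150),Rplace(YAW))
go(tab(142,50,71),Rplace(YAW))
E
```

```text
(272, 125) [array([ 0.767, -0.127,  0.   ]), array([ 0.698, -0.128,  0.2  ])]
(272, 20) [array([ 1.109, -0.13 , -0.   ]), array([ 0.986, -0.131,  0.2  ])]
(330, 125) [array([ 0.766, -0.301,  0.   ]), array([ 0.696, -0.275,  0.2  ])]
(224, 145) [array([0.706, 0.016, 0.   ]), array([ 0.646, -0.007,  0.2  ])]
(220, 32) [array([1.069, 0.032, 0.   ]), array([0.953, 0.006, 0.2  ])]
(142, 50, 71) [ 0.62366882 -0.06604846  0.2218878 ]
(142, 50, 160) [ 0.58089267 -0.0537826   0.29896406]
(100, 50, 140) [ 0.55554125 -0.0465132   0.26064356]
(34, 21, 71) [ 0.52576781 -0.06814448  0.1678878 ]
delta cm [-0.99, 11.43, 0.89] rot deg [-0.04, 0.06, -0.07]
delta cm [-0.98, 11.43, 8.79] rot deg [-0.04, 0.06, -0.07]
```

Emit:
{"fn": "send_rows", "kwargs": {"delta_pos": [[-0.3, 4, 0.3], [-0.6, 8, 0.6], [-1, 11, 0.9], [-1, 11.4, 0.9], [-1, 11.4, 3], [-1, 11.4, 5.5], [-1, 11.4, 8], [-1, 11.4, 8.8], [-1, 11.4, 8.8], [-1, 11.4, 8.8]], "rot": [[0, 0, 0], [0, 0, 0], [0, 0, 0], [0, 0, 0], [0, 0, 0], [0, 0, 0], [0, 0, 0], [0, 0, 0], [0, 0, 0], [0, 0, 0]], "jaw": [255, 255, 255, 255, 255, 255, 255, 255, 255, 255]}}

```text
t: 16.8
position: [0.6239, -0.0655, 0.2232]
ee_rot: [0.207, 0.771, 0.581, 0.156]
force: [-0.6, 0.0, 0.8]
grip_width: 0.0
```

```bash
python3 look.py w13; python3 - <<'E'
from h import *
z=np.load("pics/w13.npz");cv2.imwrite("pics/w13d.png",cv2.resize(z["img"][120:420,130:430],None,fx=2,fy=2,interpolation=cv2.INTER_CUBIC))
p=eyes.read_camera("side");cv2.imwrite("pics/s13.png",cv2.resize(p["image"][140:280,190:330],None,fx=4.2,fy=4.2,interpolation=cv2.INTER_CUBIC))
E
python3 st.py
```

```text
16.8 [ 0.62385789 -0.06551441  0.22317013] [-0.191 -0.208 -0.315  0.942 -0.045  0.077] [-0.6  0.   0.8] [ 0.14  0.49 -0.06] 9.718611129171161e-06
16.9 [143.8  50.6  73. ] F table [ 0.3 -0.4 -0.2] base [-2.9 -0.  -5. ] [0.12 0.54 0.04] -3.127050672332739e-05 [-0.18 -0.01  0.03]
```

View pics/w13d.png

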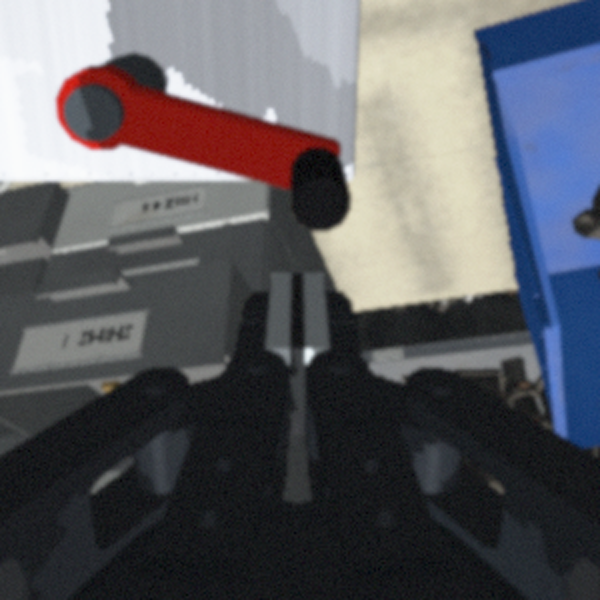

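View pics/s13.png

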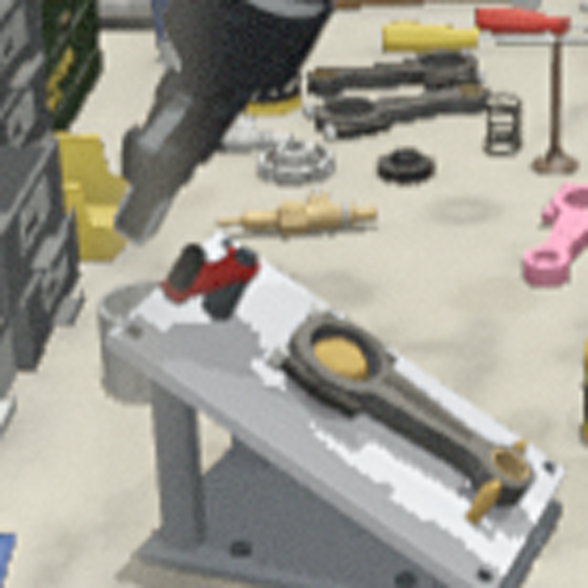

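Emit:
{"fn": "send_rows", "kwargs": {"delta_pos": [[0, -0.9, 0.3], [-0.05, -1.7, 0.3], [0.35, -2.5, 0.3], [0.75, -3.4, 0.3], [0.9, -4.3, 0.3], [1.05, -5.3, 0.3], [0.95, -6.3, 0.3], [0.8, -7.2, 0.3], [0.3, -8.2, 0.3], [-0.25, -9.1, 0.3], [-0.9, -9.8, 0.3], [-1.6, -10.4, 0.3], [-1.6, -10.4, 0.3], [-1.6, -10.4, 0.3]], "rot": [[0, 0, 0], [0, 0, 0], [0, 0, 0], [0, 0, 0], [0, 0, 0], [0, 0, 0], [0, 0, 0], [0, 0, 0], [0, 0, 0], [0, 0, 0], [0, 0, 0], [0, 0, 0], [0, 0, 0], [0, 0, 0]], "jaw": [255, 255, 255, 255, 255, 255, 255, 255, 255, 255, 255, 255, 255, 255]}}

```text
t: 18.3
position: [0.5339, -0.0569, 0.1671]
ee_rot: [0.207, 0.772, 0.581, 0.155]
force: [0.1, -0.5, 0.6]
grip_width: 0.0001
```

```bash
python3 look.py w14; python3 - <<'E'
from h import *
z=np.load("pics/w14.npz");cv2.imwrite("pics/w14d.png",cv2.resize(z["img"][120:420,130:430],None,fx=2,fy=2,interpolation=cv2.INTER_CUBIC))
p=eyes.read_camera("side");cv2.imwrite("pics/s14.png",cv2.resize(p["image"][140:280,190:330],None,fx=4.2,fy=4.2,interpolation=cv2.INTER_CUBIC))
E
python3 st.py
```

```text
18.3 [ 0.53387539 -0.05691009  0.16706852] [-0.212 -0.45  -0.607  0.892 -0.034  0.059] [ 0.1 -0.5  0.6] [ 0.14  0.48 -0.05] 0.00013483876295306886
18.4 [38.3 34.4 68.1] F table [-0.3 -0.  -0.6] base [-2.9 -0.  -5. ] [ 0.15  0.49 -0.06] 0.00040991102098851057 [ 0.02 -0.04  0.04]
```

View pics/w14d.png

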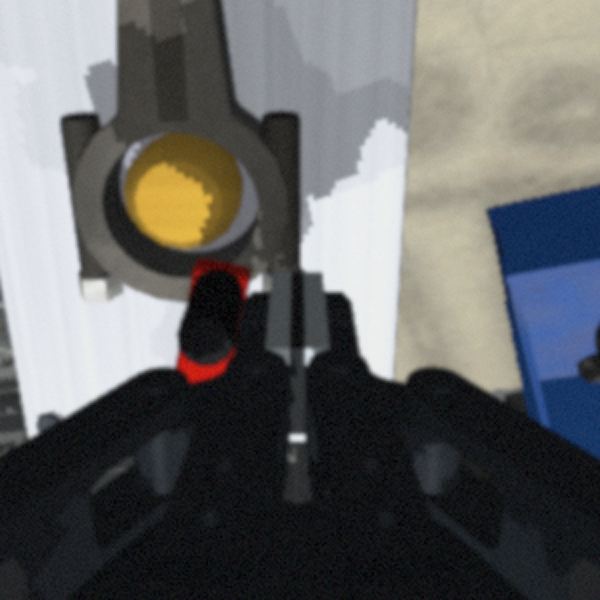

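View pics/s14.png

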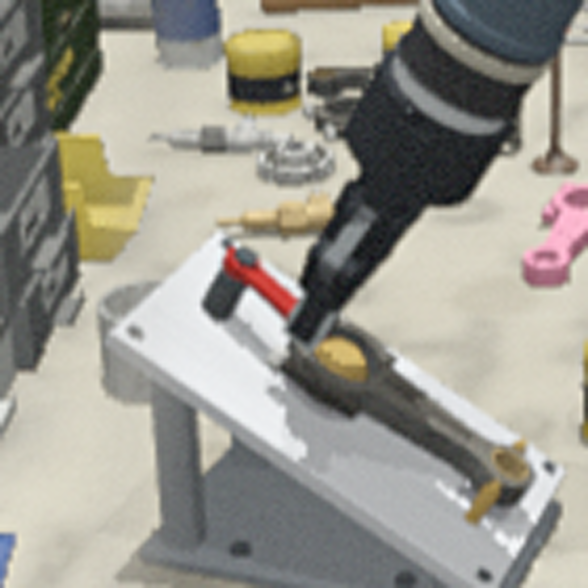

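The latch has swung with the finger and is nearly over the big end. I'll push slowly to the stop while watching the force.

Emit:
{"fn": "send_rows", "kwargs": {"delta_pos": [[-0.4, -0.1, 0], [-0.7, -0.2, 0], [-0.9, -0.2, 0], [-1.1, -0.2, 0], [-1.2, -0.2, 0], [-1.2, -0.2, 0]], "rot": [[0, 0, 0], [0, 0, 0], [0, 0, 0], [0, 0, 0], [0, 0, 0], [0, 0, 0]], "jaw": [255, 255, 255, 255, 255, 255]}}

```text
t: 19.0
position: [0.5292, -0.0678, 0.1664]
ee_rot: [0.207, 0.772, 0.581, 0.155]
force: [1.6, 0.3, 1.2]
grip_width: -0.0002
```

```bash
python3 st.py
```

```text
19.0 [36.1 22.3 68.1] F table [1.8 0.7 0.3] base [-2.9 -0.  -5. ] [0.26 0.49 0.03] -0.00021088390958149992 [ 0.03 -0.05  0.04]
```

Emit:
{"fn": "send_rows", "kwargs": {"delta_pos": [[-0.1, 0, 0], [-0.2, 0, 0], [-0.3, 0, 0], [-0.3, 0, 0]], "rot": [[0, 0, 0], [0, 0, 0], [0, 0, 0], [0, 0, 0]], "jaw": [255, 255, 255, 255]}}

```text
t: 19.4
position: [0.5285, -0.0706, 0.1665]
ee_rot: [0.207, 0.772, 0.581, 0.155]
force: [-0.3, 1.4, 0.4]
grip_width: -0.0
```

```bash
python3 st.py
```

```text
19.4 [36.2 19.4 68.2] F table [-0.4  1.3  0.7] base [-2.9 -0.  -5. ] [0.3  0.5  0.07] -2.986259567636281e-05 [ 0.01 -0.04  0.03]
```

Emit:
{"fn": "send_rows", "kwargs": {"delta_pos": [[-0.1, 0, 0], [-0.2, 0, 0], [-0.3, 0, 0], [-0.3, 0, 0]], "rot": [[0, 0, 0], [0, 0, 0], [0, 0, 0], [0, 0, 0]], "jaw": [255, 255, 255, 255]}}

```text
t: 19.8
position: [0.5282, -0.0715, 0.1667]
ee_rot: [0.205, 0.771, 0.582, 0.158]
force: [1.7, 6.0, -0.4]
grip_width: -0.0003
```

```bash
python3 st.py;  python3 look.py w15; python3 - <<'E'
from h import *
z=np.load("pics/w15.npz");cv2.imwrite("pics/w15d.png",cv2.resize(z["img"][120:420,130:430],None,fx=2,fy=2,interpolation=cv2.INTER_CUBIC))
E
```

```text
19.8 [36.2 18.5 68.3] F table [-0.2  6.2 -0.3] base [-2.9 -0.  -5. ] [1.31 0.27 0.58] -0.0003192734423362229 [ 0.    0.28 -0.03]
19.8 [ 0.5282397  -0.0714822   0.16665887] [-0.257 -0.467 -0.62   0.894 -0.006  0.019] [ 1.7  6.  -0.4] [1.31 0.27 0.58] -0.0003192734423362229
```

View pics/w15d.png

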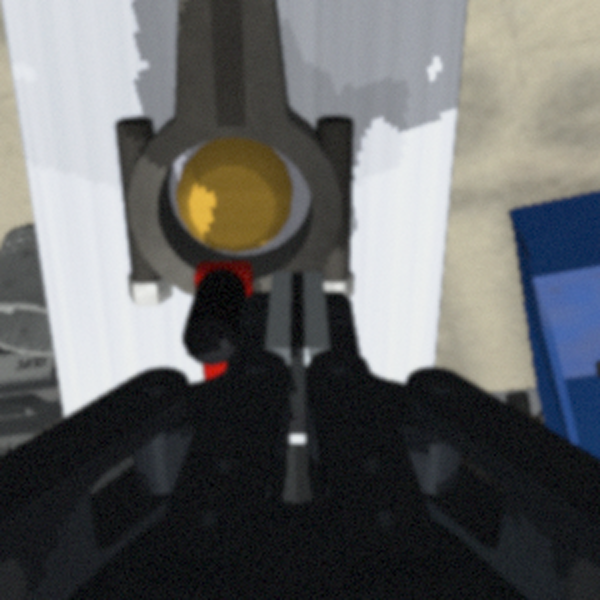

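The finger stalled at y=18.5 with about 6 N sideways, so the latch is at its stop. The w15 picture shows the arm lying along the rod's axis over the big end. I'll back off sideways first, then lift away.

Emit:
{"fn": "send_rows", "kwargs": {"delta_pos": [[0.4, 0, 0], [1.0, 0, 0], [2.0, 0, 0], [3, 0, -2], [3, -1, -6], [3, -3, -10], [3, -5, -13], [3, -5, -13], [3, -5, -13]], "rot": [[0, 0, 0], [0, 0, 0], [0, 0, 0], [0, 0, 0], [0, 0, 0], [0, 0, 0], [0, 0, 0], [0, 0, 0], [0, 0, 0]], "jaw": [255, 255, 255, 255, 255, 255, 255, 255, 255]}}

```text
t: 20.75
position: [0.4326, -0.0143, 0.2557]
ee_rot: [0.208, 0.771, 0.581, 0.157]
force: [-0.1, 0.5, -0.3]
grip_width: -0.0002
```

```bash
python3 st.py;  python3 look.py w16 latch_knob rod_bore; python3 - <<'E'
from h import *
p=eyes.read_camera("side");cv2.imwrite("pics/s16.png",cv2.resize(p["image"][140:280,190:330],None,fx=4.2,fy=4.2,interpolation=cv2.INTER_CUBIC))
E
```

```text
20.75 [-12.5  47.  199.2] F table [-0.3  0.4 -0.2] base [-2.9 -0.  -5. ] [ 0.13  0.49 -0.02] -0.00022629909665981626 [-0.21 -0.    0.01]
20.75 [ 0.43262156 -0.01434763  0.2557192 ] [-0.142 -0.755 -0.604  1.199 -0.069  0.119] [-0.1  0.5 -0.3] [ 0.13  0.49 -0.02] -0.00022629909665981626
latch_knob [228.8 251.4] 0.72
rod_bore [232.6 216.2] 0.72
```

View pics/w16.png

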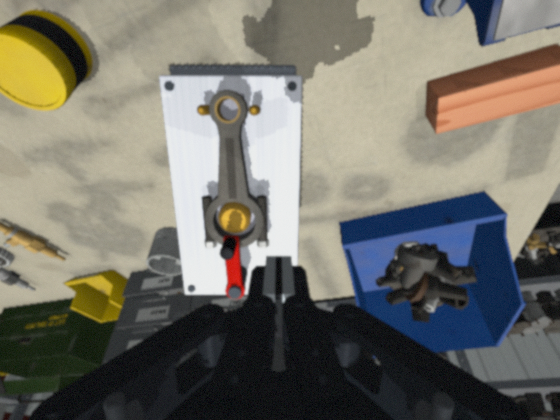

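View pics/s16.png

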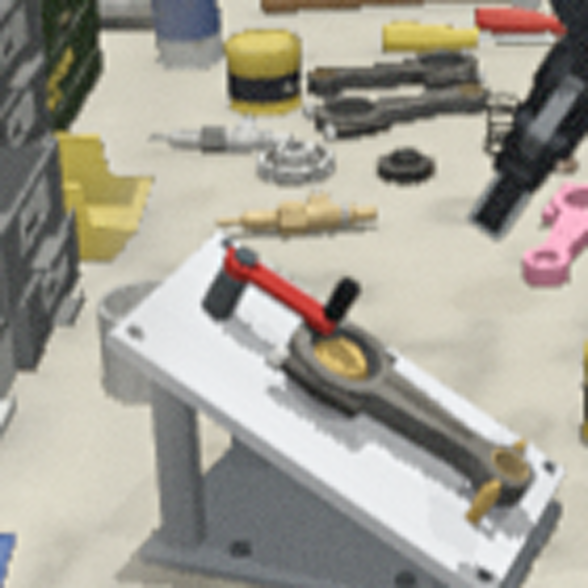

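```bash
python3 - <<'E'
from h import *
z=np.load("pics/w16.npz");K,T=z["K"],z["T"]
k=ontab(K,T,(228.8,251.4),54);print(k,np.arctan2(92-k[0],k[1]),ontab(K,T,(229,108),28),ontab(K,T,(234,218),28))
s=readout.read_state();print(s["qvel"].round(4),s["force"].round(1))
print(job.job_done())
E
```

```text
[38.  -2.1] 1.6096656289728184 [-95.4   1.3] [12.7  0.6]
[-0.003   0.0031 -0.0014  0.0039  0.0002 -0.0027] [0.1 0.1 0.1]
the job is handed in; nothing more can be done
None
```

The dark rod beside the stand is on the stand with the red latch swung across to its stop, and I handed the job in at about 21 s of the 58 s allowed.

**Rod:** I gripped it by the shank and lowered it until the pads took about 13 N of contact, then let go. The last pictures show the post inside the bore and the small end between the two pins. The bore measured at about table x = 13 mm, y = 0.6 mm. That is about 3 mm below the 16 mm home position, at the limit of the slide you allow.

**Latch:** I pushed the knob round with closed fingers until it stalled against the stop at about 6 N, then backed off. The measured angle afterwards was about 1.61 rad, which matches the 1.6 stop. The arm is clear and touching nothing.

**Surroundings:** I did not touch the piston, grease tin, wooden block or pink rod.

**Checks that disagreed:**
- The jaws closed to 24.5 mm on the shank, against the stated 28 mm.
- My side-camera fit of the table was about 9 mm off in y, because one corner was picked wrongly. I used the wrist and top cameras, which agreed with each other.
- Where the rod sat along the gripper was uncertain by about 2 mm. It still went down over the post without catching.

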